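Refit the volume dial and hold it in to pair

TASK

The aluminium dial has come off the desktop volume controller: pick it up, turn it so that the flat in its bore matches the flat of the D-shaft, and push it fully home on the shaft without forcing the shaft round, so that the volume setting (the orange dot) stays as it is. Then press dial and shaft down together against the spring of the push switch, as far as they go, and keep them pressed: the controller pairs with the computer only while the dial is held in, so finish still holding it down and do not let go. Leave the mug, the mouse, the memory stick and the router where they are.

Things in the scene. Friction and masses are not known exactly. Their poses are not given: they have to be found in the camera images.
- knob: the loose dial: round aluminium knob, 44 mm diameter, 28 mm tall, about 70 g, standing on the desk mat, bore down. Origin: centre of its underside; z up; x along the dark index line that runs on its top from near the centre to the rim and down the side. Its D-bore opens downward: 11 mm wide, with a flat 2.2 mm from the axis on the index-line side (+x)
- knob_seat (a point): centre of the closed floor of the dial's D-bore, on its axis 20 mm above its underside; axes as the dial. It meets the shaft's tip when the dial is fully home. The bore begins 5 mm above the underside; below that a recess 19 mm wide clears the nut at the foot of the shaft
- knob_index (a point): point on the index line on the dial's top, 18 mm out from its axis towards the rim (the side of the bore's flat), 28 mm above the underside; axes as the dial
- controller: the volume controller: white box 130 (x) by 150 (y) by 52 mm tall, fixed on the mat. Origin: centre of its underside; its front, with two phone sockets, faces its -x. In the middle of the top: a black disc of 67 mm diameter with a ring of light dots, one of them lit orange 29 mm from the centre, a nut 3 mm high, and the upright brass shaft
- shaft_tip (a point): centre of the end of the brass D-shaft, 26 mm above the controller's top (78 mm above the desk) when not pressed; moves with the shaft. Shaft 10 mm in diameter, chamfered tip, one flat 2 mm from the axis along the upper 18 mm. z up; x points out of the flat, towards the orange lit dot, which turns with the shaft. Turning it takes 0.03 N m. Dial home: its underside is 6 mm above the controller
- plunger (a joint): how far the shaft is pressed down into the controller, m: 0 out, 0.004 at the stop. The spring needs about 4 N to start and 8.4 N at the stop, and pushes the shaft out again when released
- mug: blue ceramic mug, 80 mm diameter, 92 mm tall, handle to its +y; origin centre of its underside. A bystander
- mouse: dark grey computer mouse, 116 (x) by 62 by 37 mm; origin centre of its underside. A bystander
- memory_stick: red memory stick, 18 by 58 (y) by 9 mm; origin about the centre of its underside. A bystander
- router: white router, 150 (x) by 194 (y) by 34 mm, with four upright grey aerials to 183 mm height along its -y side, 113 mm from its middle; origin centre of its underside. A bystander
- volume_dot (a point): the orange lit dot, 5 mm wide, on the black disc of the controller's top, 29 mm out from the shaft's axis on the side of the shaft's flat. It shows the volume setting and goes round with the shaft when that is turned, but not down when it is pressed; the 24 unlit dots of the ring are 7.6 mm apart

How it is judged (in metres and radians):
On the way, in this order (a step that is already met when the one before it is completed fails the run):
1. the dial is picked up off the desk (height (world z) of knob above 0.03 m), for 0.1 s.
2. the dial is home on the shaft, flat to flat (z of knob_seat in the frame of shaft_tip below 0.002 m and horizontal distance between knob_seat and shaft_tip below 0.003 m and x of knob_index in the frame of shaft_tip above 0.014 m), for 0.1 s.
At the end, for the whole second after the job is handed in: The dial is home on the D-shaft (bore floor within 2 mm of the shaft's tip, axis within 3 mm, flats within 0.4 rad and on the same side, upright within 0.1 rad), and through the last second the robot, still touching it with more than 3 N, keeps the shaft pressed in by more than 2.5 mm of its 4 mm (all of step 2 and angle between the x axis of knob_seat and the x axis of shaft_tip, either way round below 0.4 rad and angle between the z axis of knob_seat and the z axis of shaft_tip, either way round below 0.1 rad and value of joint plunger above 0.0025 m and contact force between any of the fingers, the arm and knob above 3 N); the arm keeps its last pose, push and grip.
It fails at once if the shaft is forced round: the orange dot moves more than 6 mm (0.2 rad of turn) (distance of volume_dot from where it was at the start of the episode above 0.006 m).
It fails at once if the mug is moved more than 2 cm or tipped (distance of mug from where it was at the start of the episode above 0.02 m or angle between mug's own z axis and vertical above 0.3 rad).
It fails at once if the mouse is moved more than 2 cm (distance of mouse from where it was at the start of the episode above 0.02 m).
It fails at once if the memory stick is moved more than 2 cm (distance of memory_stick from where it was at the start of the episode above 0.02 m).
It fails at once if the router is moved more than 2 cm (distance of router from where it was at the start of the episode above 0.02 m).
It also fails if it takes over 38 s, if anything falls off the work surface, if the arm or the gripper's body presses on something with over 40 N, if the wrist force passes 120 N, or if a joint passes its speed limit or range.

ROBOT

A 6-joint arm with a two-finger parallel gripper is mounted at the origin on the work surface. World frame = base frame: x ahead of the robot, y to its left, z up, the work surface at z = 0. Lengths are in mm, angles in rad, forces in N, time in s.
With the tool pointing down it reaches from about 350 to 875 mm from the base axis. Payload 4.2 kg.
Tool frame: the origin (TCP) lies on the mounting face of the last link; the fingertips stand 173 mm ahead of it and the grasp point (between the pads) lies 155 mm ahead of it; z points along the fingers, y is the line along which they close (so a half turn about z gives the same grasp; the last joint's range is limited). The gripper opens to 85 mm and grips with 20 to 120 N. Pads are 22 mm wide; open, the fingers measure 114 mm over their backs; the gripper's body (76 mm by 85 mm) begins 54 mm behind the grasp point. The pads swing forward as they close: fully open they stand 13 mm farther back than shut.
Start: joints at [1.598, 0.385, 0.008, 0, -1.194, -0.259], TCP at [143.55, 608.271, 404.712] pointing down, gripper open.
Joint ranges: [-3.14, 3.14], [-1.21, 2.06], [-1.07, 1.41], [-3.16, 2.05], [-2.99, -0.16], [-3.1, 3.1]. Speed limits (rad/s): [2.79, 2.79, 3.14, 3.14, 3.14, 3.14].

INTERFACE

Orientations are given as a unit quaternion [w, x, y, z].
In Python, from cell import ctrl gives the robot as it stands.
- The arm moves only by the tool move_arm, never from a script. Its argument "steps" is one flat list of numbers, 5 for each row, row after row: the opening, from 0 (shut) to 1 (fully open), then the shift along the tool's x, y, z in units of 40 mm (1.0 is 40 mm), then the turn about the tool's z in units of 8 degrees (1.0 is 8 degrees). In form: [fingers, dx, dy, dz, turn, fingers, dx, dy, dz, turn, ...]. A call has 1 to 10 rows; each row shifts and turns the commanded pose from where the row before left it, along the tool's axes as they then stand; what a row does not reach is not made up. A row lasts 1/8 s, in which the tool goes at most 62.5 mm and 10.7 degrees, less where a joint would pass 70% of its speed; a pose out of reach is approached as far as the arm can. A call is refused whole if a number of a shift passes 1 or a number of a turn 1, either way. A call with a gripper value outside its range is refused whole. The fingers move at their own pace and stop on an object; "grip_force" is the grip in N (left out, the last holds). Time passes only in rows, so rows that do not move let the fingers close. It gives the time, the measured TCP pose, the force, the opening and the grip force at its end, in the units of the state.
- ctrl.observe(): the state, without advancing time (a new reading comes with each control period).
- ctrl.capture(name): name is "scene" or "top"; returns a dict with "image" (384x512x3 uint8, red, green, blue), "depth" (384x512 float32, mm along the optical axis (not along the pixel's ray), 0 where there is no reading), "fx", "fy", "cx", "cy" (pixels), "rvec" (rotation vector, rad) and "tvec" (3), from world to camera coordinates, as OpenCV has them. Camera axes: x right, y down, z forward; pixel columns grow to the right and rows downward; lengths in mm; the calibration is good to about 2 mm. A picture is of the moment at which its call begins.
- ctrl.finish_job(): hands the job in; it is judged then, once.
The state is a dict: "clock": time; "qpos": joint angles; "joint_vel": joint speeds; "joint_efforts": joint torques, N m; "eef_pos": TCP position; "ee_rot": TCP orientation; "ft_force": force on the tool from outside, world axes, zero at the start; "ft_torque": the same for the moment, N m; "finger_gap": opening from 0.0 (shut) to 1.0 (fully open); "grip_force": force on a finger pad.
Only numpy, scipy, OpenCV 4.12 (cv2) and the standard library are available. Lean on these libraries where they do the work, as an engineer would, in place of code of your own. Each camera call takes 0.05 s, during which the arm holds its last target. There are 200 camera calls.

## Working session

There is one attempt and no reset: what is moved stays moved. The work goes in short steps, Python scripts to look and compute and a tool call to move; the robot and the scene stay as the last step left them, time stands still between calls to the robot, and variables do not carry over. Pictures are saved under pics/ and viewed, at most 10 in all, crops included, and the job is handed in when it is done.

Besides the shell and the picture viewer there is one more tool, called after ">>>" as name(argument=value, ...) on one line, values as JSON. move_arm: Moves the arm, as the interface text tells. Its arguments: {"type":"object","properties":{"steps":{"type":"array","items":{"type":"number"}},"grip_force":{"type":"number"}},"required":["steps"]}

```bash
ls; mkdir -p pics; cat > h.py <<'E'
import numpy as np, cv2
from cell import ctrl
def cam(n):
    c=ctrl.capture(n); c['R']=cv2.Rodrigues(np.array(c['rvec'],float))[0]; c['t']=np.array(c['tvec'],float).ravel(); return c
def save(c,f,box=None,s=1):
    im=c['image'][:,:,::-1]
    if box: im=im[box[1]:box[3],box[0]:box[2]]
    cv2.imwrite('pics/'+f,cv2.resize(im,None,fx=s,fy=s,interpolation=cv2.INTER_CUBIC))
def ray(c,u,v):
    d=c['R'].T@np.array([(u-c['cx'])/c['fx'],(v-c['cy'])/c['fy'],1]); return -c['R'].T@c['t'],d
def atz(c,u,v,z):
    o,d=ray(c,u,v); return o+d*(z-o[2])/d[2]
def dep(c,u,v):
    o,d=ray(c,u,v); return o+d*c['depth'][int(round(v)),int(round(u))]
def cloud(c):
    v,u=np.mgrid[:384,:512]; z=c['depth']
    p=np.stack([(u-c['cx'])/c['fx']*z,(v-c['cy'])/c['fy']*z,z],-1)
    return (p-c['t'])@c['R']
def proj(c,P):
    p=c['R']@np.array(P,float)+c['t']; return c['fx']*p[0]/p[2]+c['cx'],c['fy']*p[1]/p[2]+c['cy']
def tri(a,ua,b,ub):
    o1,d1=ray(a,*ua);o2,d2=ray(b,*ub)
    s=np.linalg.lstsq(np.c_[d1,-d2],o2-o1,rcond=None)[0]
    p,q=o1+d1*s[0],o2+d2*s[1]; return (p+q)/2,np.linalg.norm(p-q)
E
python3 - <<'E'
from h import *
import pickle
D={}
for n in('scene','top'):
    c=cam(n);D[n]=c;save(c,n+'0.png',s=1.5)
    print(n,c['fx'],c['cx'],c['cy'],-c['R'].T@c['t'],c['R'][2])
pickle.dump(D,open('d0.pkl','wb'))
o=ctrl.observe();print(o)
E
```

```text
pics
scene 393.7827950662238 258.9697664300952 197.46257975265567 [1006.10624627 -630.53174889  902.39768839] [-0.37291868  0.55240722 -0.74550514]
top 364.8565750945971 253.06485209289914 187.0789074009447 [ 457.60385735  -28.49206796 1349.65927125] [ 0.11896575 -0.02086408 -0.99267912]
{'clock': 0.1, 'qpos': array([ 1.59762867e+00,  3.85488875e-01,  6.74014755e-03, -3.94110434e-04,
       -1.19401434e+00, -2.58593115e-01]), 'joint_vel': array([ 0.00142557, -0.00284988,  0.00317384,  0.0003015 ,  0.00141545,
        0.00010383]), 'joint_efforts': array([-8.46621879e-04, -3.93318200e+01,  1.88931459e+01,  4.19808447e+00,
       -2.63875496e-03,  3.05584571e-06]), 'eef_pos': array([143.49085871, 608.11636953, 403.72239387]), 'ee_rot': array([ 9.99425953e-04,  9.93284475e-01, -1.15693352e-01, -4.14351858e-05]), 'ft_force': array([-0.20460311,  0.82139244,  0.5286908 ]), 'ft_torque': array([ 0.00378374, -0.01012231,  0.00616408]), 'grip_force': 0.0, 'finger_gap': 0.9982550682900054}
```

View pics/scene0.png

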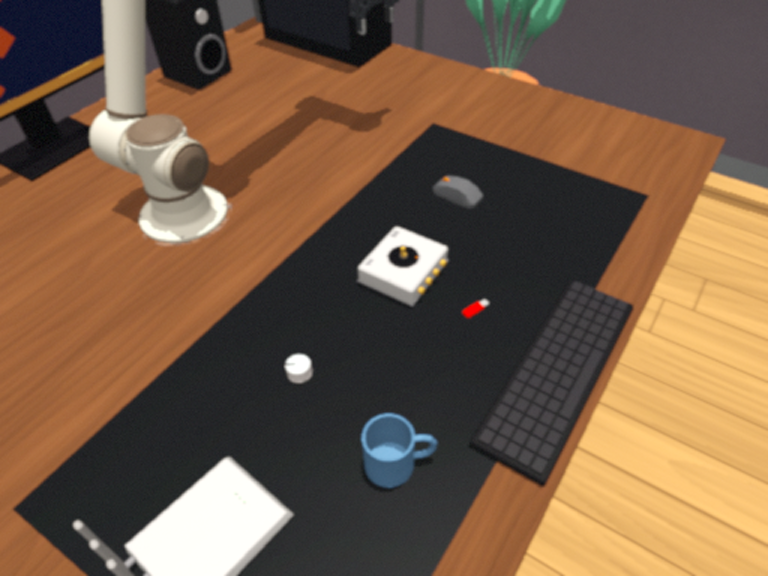

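View pics/top0.png

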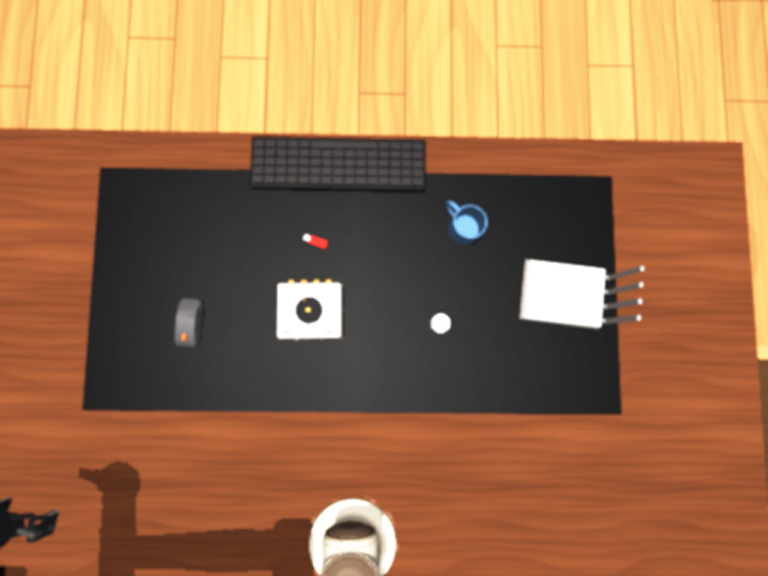

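The scene view shows the dial at (298,368) and the shaft at (403,255). In the top view the dial is at (440,323) and the shaft at (308,310), both in 1.5x pixels. I'll enlarge both.

```bash
python3 - <<'E'
from h import *
import pickle
D=pickle.load(open('d0.pkl','rb'))
def crop(c,u,v,r=20):
    im=c['image'][v-r:v+r,u-r:u+r,::-1]; return cv2.resize(im,(390,290) if 0 else (300,300),interpolation=cv2.INTER_NEAREST)
s,t=D['scene'],D['top']
row=lambda L:np.hstack(L)
cv2.imwrite('pics/crops.png',np.vstack([row([crop(s,199,245,15),crop(s,269,170,20)]),row([crop(t,293,215,15),crop(t,205,207,20)])]))
# knob tops from depth
for n,c,(u,v) in(('s',s,(199,245)),('t',t,(293,215))):
    P=cloud(c)[v-15:v+15,u-15:u+15].reshape(-1,3); g=c['image'][v-15:v+15,u-15:u+15].reshape(-1,3)
    m=(P[:,2]>22)&(P[:,2]<35); print(n,m.sum(),P[m].mean(0),(P[m].min(0)+P[m].max(0))/2,np.median(P[P[:,2]<10][:,2]))
for n,c,(u,v) in(('s',s,(269,170)),('t',t,(205,207))):
    P=cloud(c)[v-30:v+30,u-30:u+30].reshape(-1,3); 
    m=(P[:,2]>46)&(P[:,2]<57); print(n,m.sum(),(P[m].min(0)+P[m].max(0))/2,np.ptp(P[m],0),np.median(P[m][:,2]))
    k=P[:,2]>62; print(k.sum(),P[k].mean(0),P[:,2].max())
    h=cv2.cvtColor(c['image'][v-20:v+20,u-20:u+20],cv2.COLOR_RGB2HSV).astype(int)
    i=c['image'][v-20:v+20,u-20:u+20].astype(int)
    m=(h[...,1]>110)&(h[...,2]>90)
    for y,x in zip(*np.where(m)): print((x+u-20,y+v-20),i[y,x],h[y,x,0],np.round(cloud(c)[y+v-20,x+u-20]),end=';')
    print()
E
```

```text
s 175 [ 519.18151484 -209.73704596   27.2003074 ] [ 518.47794997 -208.18963055   26.55074387] 0.2330897207398523
t 112 [ 514.19020273 -204.50265712   27.52896046] [ 514.26618245 -203.95045265   27.95928131] 0.31077411100954216
s 1405 [543.57359502 106.12945607  51.34534732] [131.81683949 151.40304396  10.65233271] 50.99464633779865
31 [ 841.6408809  -369.37217608  607.62773602] 902.3976883866555
(np.int64(268), np.int64(164)) [228 194 121] 20 [542. 110.  77.];(np.int64(266), np.int64(165)) [123  99  54] 20 [524. 126.  51.];(np.int64(267), np.int64(165)) [200 164  65] 22 [540. 107.  75.];(np.int64(268), np.int64(165)) [231 190  71] 22 [544. 107.  77.];(np.int64(269), np.int64(165)) [213 172  68] 22 [533. 129.  53.];(np.int64(270), np.int64(165)) [147 113  55] 19 [534. 133.  51.];(np.int64(267), np.int64(166)) [156 122  44] 21 [543. 102.  75.];(np.int64(268), np.int64(166)) [184 146  51] 21 [545. 105.  75.];(np.int64(269), np.int64(166)) [166 128  48] 20 [536. 125.  53.];(np.int64(270), np.int64(166)) [110  82  39] 18 [537. 130.  50.];(np.int64(267), np.int64(167)) [125  95  39] 20 [54
[... 4750 characters left out ...]
 np.int64(206)) [253 246 125] 28 [541. 111.  81.];(np.int64(206), np.int64(206)) [244 226 105] 26 [542. 108.  80.];(np.int64(207), np.int64(206)) [157 131  75] 20 [543. 107.  56.];(np.int64(203), np.int64(207)) [154 136  79] 23 [540. 121.  52.];(np.int64(204), np.int64(207)) [230 205 100] 24 [538. 115.  77.];(np.int64(205), np.int64(207)) [245 228 106] 26 [538. 111.  77.];(np.int64(206), np.int64(207)) [228 195  91] 23 [538. 108.  76.];(np.int64(207), np.int64(207)) [138 114  69] 20 [539. 106.  62.];(np.int64(204), np.int64(208)) [134 117  75] 21 [536. 117.  54.];(np.int64(205), np.int64(208)) [157 133  78] 21 [536. 114.  53.];(np.int64(206), np.int64(208)) [138 115  73] 19 [536. 109.  63.];
```

View pics/crops.png

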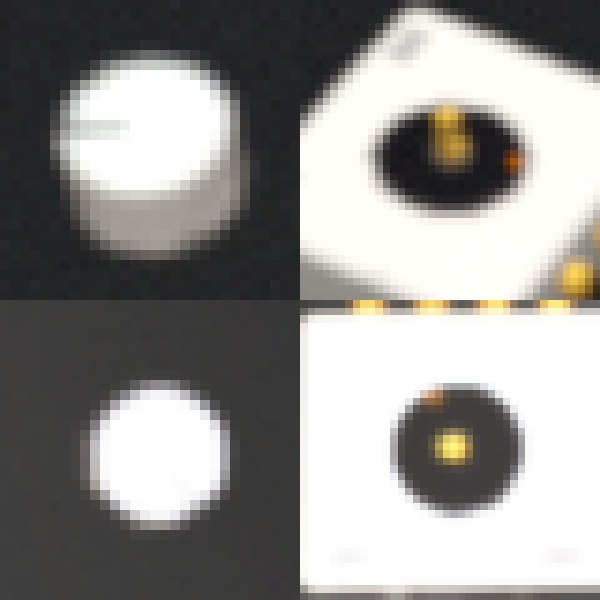

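The dial's index line points to image left in the scene view, and the orange dot lies to the right of the shaft at (277,171) in scene pixels. The two cameras differ by a consistent 4 mm or so, so the relative offset is good. Next I'll refine the centres and angles.

```bash
cat >> h.py <<'E'
def cen(c,box,mask):
    x0,y0,x1,y1=box; y,x=np.mgrid[y0:y1,x0:x1]; w=mask(c['image'][y0:y1,x0:x1].astype(float)); return (x*w).sum()/w.sum(),(y*w).sum()/w.sum()
E
python3 - <<'E'
from h import *
import pickle
D=pickle.load(open('d0.pkl','rb'))
s,t=D['scene'],D['top']
org=lambda i:np.clip(i[...,0]-i[...,2]-15,0,None)
drk=lambda i:np.clip(140-i.mean(-1),0,None)
res={}
for n,c,bd,bo in(('s',s,(253,157,284,181),(274,168,280,174)),('t',t,(194,195,216,218),(200,198,206,202))):
    im=c['image'].astype(float)
    x0,y0,x1,y1=bd
    g=im[y0:y1,x0:x1]; m=(g.mean(-1)<170)|((g[...,0]-g[...,2])>40)
    nl,lab,st,ce=cv2.connectedComponentsWithStats(m.astype(np.uint8)); k=1+np.argmax(st[1:,4])
    cn,_=cv2.findContours((lab==k).astype(np.uint8),cv2.RETR_EXTERNAL,cv2.CHAIN_APPROX_NONE)
    e=cv2.fitEllipse(cn[0]); uv=np.array(e[0])+[x0,y0]; d=cen(c,bo,org)
    A=atz(c,*uv,52);B=atz(c,*d,52); r=(B-A)[:2]
    print(n,'disc',uv,e[1],A.round(1),'dot',np.round(d,2),B.round(1),'r',np.hypot(*r),'ang',np.degrees(np.arctan2(r[1],r[0])))
    res[n]=(uv,d)
print(tri(s,res['s'][0],t,res['t'][0]),tri(s,res['s'][1],t,res['t'][1]))
# knob
P=cloud(s);sub=np.s_[228:262,182:216]
print(s['image'][236:250,186:204].mean(-1).astype(int))
tt=t['image'][205:226,282:305].mean(-1).astype(int);print(tt)
for n,c,box in(('s',s,(182,228,216,262)),('t',t,(280,202,308,228))):
    x0,y0,x1,y1=box; g=c['image'][y0:y1,x0:x1].mean(-1)
    thr=190 if n=='s' else 150
    m=(g>thr).astype(np.uint8); m=cv2.morphologyEx(m,cv2.MORPH_CLOSE,np.ones((3,3),np.uint8))
    cn,_=cv2.findContours(m,cv2.RETR_EXTERNAL,cv2.CHAIN_APPROX_NONE); cn=max(cn,key=len)
    e=cv2.fitEllipse(cn); uv=np.array(e[0])+[x0,y0]; print(n,uv,e[1:],atz(c,*uv,28)); res[n]=uv
print(tri(s,res['s'],t,res['t']))
E
```

```text
s disc [268.5        170.61951447] (13.459355354309082, 19.525184631347656) [544.7 108.3  52. ] dot [277.11 170.98] [567.9 121.2  52. ] r 26.550241575848986 ang 29.010520029576416
t disc [205.58727932 206.36739254] (15.967906951904297, 16.476022720336914) [542.  112.1  52. ] dot [202.44 199.62] [565.9 123.9  52. ] r 26.637246153136157 ang 26.26663762690795
(array([542.21924968, 112.54697219,  47.22868198]), np.float64(0.2820267131964934)) (array([566.16204248, 124.28915432,  48.5145006 ]), np.float64(0.08837126592151276))
[[ 38  35  39  35  36  39  41  62 104 143 172 188 198 199 195 185 167 130]
 [ 37  36  39  38  38  43  73 127 184 220 242 251 254 254 254 251 239 212]
 [ 38  36  36  38  42  90 156 204 236 254 255 255 255 255 255 255 255 253]
 [ 37  36  36  39  73 157 222 250 255 255 255 255 255 255 255 255 255 255]
 [ 37  35  35  50 120 200 245 255 255 255 255 255 255 255 255 255 255 255]
 [ 36  37  38  62 142 214 245 253 253 253 255 255 255 255 255 255 255 255]
 [ 34  36  37  70 137 188 210 218 220 222 237 254 255 255 255 255 255 255]
 [ 35  37  41  91 163 201 216 226 233 237 249 2
[... 2173 characters left out ...]
 150 148 125  88  64  60  58
   58  57  57  56  57]
 [ 62  61  61  60  61  60  61  61  62  67  68  66  63  63  61  60  59  58
   58  57  58  57  56]
 [ 62  62  61  62  61  61  60  61  61  61  60  60  59  60  59  60  59  58
   57  57  58  56  57]
 [ 62  62  61  61  61  61  61  60  60  61  60  59  59  60  59  59  59  59
   58  57  58  56  56]]
s [198.27680206 242.67246151] ((12.690356254577637, 15.877240180969238), 78.1073989868164) [ 520.056847   -208.43113266   28.        ]
t [293.3507061  215.09143925] ((12.601399421691895, 13.250422477722168), 86.79747009277344) [ 515.59149765 -203.34978022   28.        ]
(array([ 515.81229281, -204.51452252,   20.12851557]), np.float64(0.349924206997868))
```

```bash
python3 - <<'E'
from h import *
import pickle
D=pickle.load(open('d0.pkl','rb'))
s,t=D['scene'],D['top']
im=s['image'].astype(float).mean(-1)
us=np.arange(190,197);vs=[]
for u in us:
    w=np.clip(np.interp([241,242,243,244],[240.,245.],[im[240,u],im[245,u]])-im[241:245,u],0,None) if u<192 else 255-im[241:245,u]
    vs.append((w*np.arange(241,245)).sum()/w.sum())
print(np.round(vs,2))
p=np.polyfit(us[1:],vs[1:],1)
a,b=atz(s,196,np.polyval(p,196),28),atz(s,190,np.polyval(p,190),28)
d=b-a;print('line dir',np.degrees(np.arctan2(d[1],d[0])),a,b)
for cen_ in[(198.28,242.67),(198.5,242.4)]:
    c=atz(s,*cen_,28);q=atz(s,191,np.polyval(p,191),28)-c;print(np.degrees(np.arctan2(q[1],q[0])),np.hypot(*q[:2]))
g=t['image'][212:224,290:300].astype(int);print(g.min(-1))
c=atz(t,293.35,215.09,28)
for uv in[(295.5,217.5),(296.2,219.2),(297,220)]:
    q=atz(t,*uv,28)-c;print(np.degrees(np.arctan2(q[1],q[0])),np.hypot(*q[:2]))
E
```

```text
[242.   242.42 242.35 242.4  242.34 242.31 242.23]
line dir -144.98283373701406 [ 513.98355618 -210.70501656   28.        ] [ 500.6841861  -220.02327519   28.        ]
-149.64109493258965 19.885338554357528
-147.08240751876394 20.367064899544438
[[255 255 255 255 255 255 255 255 253 220]
 [255 255 255 255 255 255 255 255 255 246]
 [255 255 255 255 255 255 255 255 255 251]
 [255 255 255 255 255 255 255 255 255 251]
 [255 255 255 255 255 255 255 255 255 251]
 [255 255 255 255 255 253 254 255 255 248]
 [255 255 255 255 255 253 252 254 253 229]
 [254 255 255 255 255 254 251 246 232 155]
 [235 252 254 255 255 254 243 203 142  84]
 [143 203 237 247 247 233 178 114  74  60]
 [ 75 107 137 149 147 124  86  64  60  58]
 [ 61  66  67  65  63  63  60  60  58  58]]
-137.95014723833125 11.618352126269338
-145.05214408151227 17.980416110782997
-143.13615852927504 21.98988536737967
```

>>> move_arm(steps=[1, 0.69, 0.88, 0, 0, 1, 0.69, 0.88, 0, 0, 1, 0.69, 0.88, 0, 0, 1, 0.69, 0.88, 0, 0, 1, 0.69, 0.88, 0, 0, 1, 0.69, 0.88, 0, 0, 1, 0.69, 0.88, 0, 0, 1, 0.69, 0.88, 0, 0, 1, 0.69, 0.88, 0, 0, 1, 0.69, 0.88, 0, 0], grip_force=60)

```text
clock: 1.35
eef_pos: [331.5, 200.7, 404.6]
ee_rot: [-0.0, 0.993, -0.115, -0.0]
ft_force: [-0.2, 0.7, -0.3]
finger_gap: 1.0
grip_force: 0.0
```

>>> move_arm(steps=[1, 0.69, 0.88, 0, 0, 1, 0.69, 0.88, 0, 0, 1, 0.69, 0.88, 0.2, 0, 1, 0.69, 0.88, 0.5, 0, 1, 0.69, 0.88, 0.5, 0, 1, 0.69, 0.88, 0.5, 0, 1, 0.69, 0.88, 0.5, 0, 1, 0.69, 0.88, 0.5, 0, 1, 0.69, 0.88, 0.5, 0, 1, 0, 0, 0, 0])

```text
clock: 2.6
eef_pos: [500.5, -165.3, 274.2]
ee_rot: [0.0, 0.993, -0.118, -0.002]
ft_force: [0.1, -0.0, -0.2]
finger_gap: 1.0
grip_force: 0.0
```

>>> move_arm(steps=[1, 0.61, 0.89, 0, 0, 1, 0, 0, 0.8, 0, 1, 0, 0, 0.5, 0, 1, 0, 0, 0, 0])

```text
clock: 3.1
eef_pos: [515.1, -202.7, 223.6]
ee_rot: [-0.0, 0.993, -0.115, -0.002]
ft_force: [0.1, 0.1, 0.7]
finger_gap: 1.001
grip_force: 0.0
```

```bash
python3 - <<'E'
from h import *
c=cam('top');save(c,'t1.png',(245,165,345,265),4)
s=cam('scene');save(s,'s1.png',(150,190,250,290),4)
a,b=cv2.imread('pics/t1.png'),cv2.imread('pics/s1.png');cv2.imwrite('pics/g1.png',np.hstack([a,b]));print(ctrl.observe()['qpos'],ctrl.observe()['eef_pos'])
E
```

```text
[-8.22070661e-02  4.62297053e-01 -3.85946253e-01  4.26885279e-04
 -7.21623742e-01  1.42201994e+00] [ 516.13398012 -202.9023457   225.54726538]
```

View pics/g1.png

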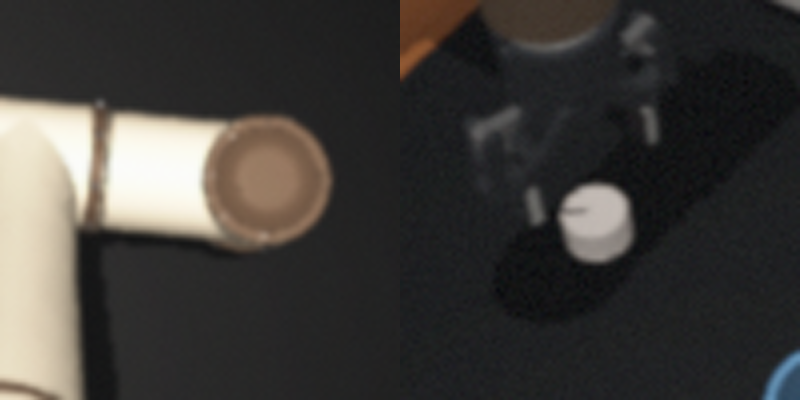

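The scene crop shows the dial between the open fingers at about (597,222) in the crop. Its index line is now clear in the shadow, so I'll measure the angle again.

```bash
cat > fitk.py <<'E'
from h import *
from scipy.optimize import least_squares
def refine(c,f,x0,step):  # generic NM
    from scipy.optimize import minimize
    return minimize(f,x0,method='Nelder-Mead',options=dict(initial_simplex=np.array([x0]+[np.array(x0)+np.eye(len(x0))[i]*step[i] for i in range(len(x0))]),maxiter=1500,xatol=1e-3,fatol=1e-4)).x
def render(c,x,y,z,a,lev,box,ss=4):
    # lev: bg, top, side, line
    x0,y0,x1,y1=box;S=ss
    img=np.full(((y1-y0)*S,(x1-x0)*S),lev[0],np.float32)
    th=np.linspace(0,2*np.pi,90)
    pj=lambda P:np.round((np.array([proj(c,p) for p in P])-[x0-.5,y0-.5])*S*16-8).astype(np.int32)
    bot=[(x+22*np.cos(t),y+22*np.sin(t),z) for t in th];top=[(p[0],p[1],z+28) for p in bot]
    b,t=pj(bot),pj(top)
    cv2.fillConvexPoly(img,cv2.convexHull(np.vstack([b,t])),float(lev[2]),cv2.LINE_8,4)
    cv2.fillConvexPoly(img,t,float(lev[1]),cv2.LINE_8,4)
    ca,sa=np.cos(a),np.sin(a);w=lev[4]
    q=[(x+r*ca-k*sa,y+r*sa+k*ca,z+28) for r,k in((5,-w),(22,-w),(22,w),(5,w))]
    cv2.fillConvexPoly(img,pj(q),float(lev[3]),cv2.LINE_8,4)
    img=cv2.GaussianBlur(img,(0,0),lev[5]*S)
    return cv2.resize(img,(x1-x0,y1-y0),interpolation=cv2.INTER_AREA)
def fit(c,p0,box,lev,z,mask=None):
    g=c['image'][box[1]:box[3],box[0]:box[2]].mean(-1)
    def f(p):
        d=render(c,p[0],p[1],z,p[2],p[3:],box)-g
        d=np.clip(d,-40,40)
        return (d**2)[mask if mask is not None else np.s_[:]].mean()
    p=refine(c,f,list(p0)+list(lev),[2,2,.05]+[10]*4+[.3,.2])
    p=refine(c,f,p,[1,1,.05]+[5]*4+[.2,.1])
    return p,f(p)
E
cat > k.py <<'E'
from fitk import *
s=cam('scene')
box=(186,232,212,260)
for z in(0,):
    p,r=fit(s,(519,-208,np.radians(-146)),box,(30,200,150,60,1,.6),z)
    print(z,p.round(2),np.degrees(p[2]),r)
E
python3 k.py
```

```text
0 [ 518.67 -207.67   -2.54   23.34  185.01  139.89   82.74    1.25    0.82] -145.2777728941519 36.56766886200163
```

>>> move_arm(steps=[1, 0.02, 0.06, 0.6, 0, 1, 0, 0, 0.6, 0, 1, 0, 0, 0.04, 0, 0.3, 0, 0, 0, 0, 0, 0, 0, 0, 0, 0, 0, 0, 0, 0, 0, 0, 0, 0, 0], grip_force=60)

```text
clock: 4.12
eef_pos: [516.7, -205.9, 176.7]
ee_rot: [0.0, 0.993, -0.115, 0.001]
ft_force: [-2.1, 0.5, 5.8]
finger_gap: 0.495
grip_force: 61.0
```

```bash
python3 k.py; python3 -c "
from h import *
o=ctrl.observe();print(o['eef_pos'],o['finger_gap'],o['grip_force'],o['ft_force'],o['clock'])"
```

```text
0 [ 520.06 -207.7    -2.55   31.37  190.09  135.49   55.31    1.44    0.84] -145.93334292556347 228.44849450825208
[ 516.67102314 -205.89238938  176.71291827] 0.49685875445785976 60.96426990417173 [-0.4085372   0.48072928  6.63615607] 4.175
```

>>> move_arm(steps=[0, 0, 0, -0.4, 0, 0, 0, 0, -0.8, 0, 0, 0, 0, -0.8, 0, 0, 0, 0, -0.8, 0, 0, -0.15, -0.98, 0, 0, 0, -0.15, -0.98, 0, 0, 0, -0.15, -0.98, 0, 0, 0, -0.15, -0.98, 0, 0, 0, -0.15, -0.98, 0, 0, 0, -0.15, -0.98, 0, 0])

```text
clock: 5.42
eef_pos: [534.8, 32.5, 288.2]
ee_rot: [-0.0, 0.993, -0.116, 0.0]
ft_force: [0.4, 0.2, -0.4]
finger_gap: 0.495
grip_force: 60.9
```

>>> move_arm(steps=[0, -0.15, -0.98, 0, 0, 0, -0.15, -0.97, 0, 0.33, 0, 0, 0, 0, 1, 0, 0, 0, 0, 1, 0, 0, 0, 0, 1, 0, 0, 0, 0, 1, 0, 0, 0, 0, 1, 0, 0, 0, 0, 1, 0, 0, 0, 0, 1, 0, 0, 0, 0, 1])

```text
clock: 6.68
eef_pos: [541.1, 109.8, 288.0]
ee_rot: [-0.0, 0.765, -0.644, 0.0]
ft_force: [0.3, 0.6, -1.1]
finger_gap: 0.496
grip_force: 61.0
```

>>> move_arm(steps=[0, 0, 0, 0, 1, 0, 0, 0, 0, 1, 0, 0, 0, 0, 1, 0, 0, 0, 0, 1, 0, 0, 0, 0, 1, 0, 0, 0, 0, 1, 0, 0, 0, 0, 1, 0, 0, 0, 0, 1, 0, 0, 0, 0, 1, 0, 0, 0, 0, 1])

```text
clock: 7.92
eef_pos: [541.1, 109.8, 288.0]
ee_rot: [0.0, -0.172, 0.985, 0.0]
ft_force: [0.4, -0.1, 0.4]
finger_gap: 0.494
grip_force: 61.0
```

>>> move_arm(steps=[0, 0, 0, 0, 1, 0, 0, 0, 0, 1, 0, 0, 0, 0, 1, 0, 0, 0, 0, 1, 0, 0, 0, 0, 1, 0, 0, 0, 0, 0, 0, 0, 0, 0, 0])

```text
clock: 8.8
eef_pos: [541.2, 109.9, 287.6]
ee_rot: [0.0, 0.172, 0.985, 0.0]
ft_force: [0.1, -0.4, -0.2]
finger_gap: 0.494
grip_force: 61.0
```

```bash
python3 - <<'E'
from h import *
import pickle
s=cam('scene');pickle.dump(s,open('s2.pkl','wb'));save(s,'s2.png',(215,100,315,200),6)
o=ctrl.observe();print(o['eef_pos'],o['ee_rot'],o['finger_gap'],o['grip_force'],o['ft_force'],o['clock'],o['qpos'])
# fit disc+shaft+dot in the initial views
from fitk import refine
D=pickle.load(open('d0.pkl','rb'))
def rend(c,x,y,a,L,box,S=4):
    x0,y0,x1,y1=box; img=np.full(((y1-y0)*S,(x1-x0)*S,3),255,np.float32)
    pj=lambda P:np.round((np.array([proj(c,p) for p in P])-[x0-.5,y0-.5])*S*16-8).astype(np.int32)
    th=np.linspace(0,2*np.pi,60)
    ci=lambda X,Y,r,z:pj([(X+r*np.cos(t),Y+r*np.sin(t),z) for t in th])
    F=lambda P,col:cv2.fillConvexPoly(img,cv2.convexHull(P),col,cv2.LINE_8,4)
    F(ci(x,y,33.5,52),(L[0],)*3)
    F(ci(x+29*np.cos(a),y+29*np.sin(a),2.5,52),(L[1],L[2],20.))
    F(np.vstack([ci(x,y,5,52),ci(x,y,5,78)]),(160.,125.,50.))
    F(ci(x,y,5,78),(240.,205.,110.))
    return cv2.resize(cv2.GaussianBlur(img,(0,0),max(.1,L[3])*S),(x1-x0,y1-y0),interpolation=cv2.INTER_AREA)
for n,box,p0 in(('scene',(252,156,286,184),(544.7,108.3)),('top',(194,195,217,218),(542,112))):
    c=D[n];g=c['image'][box[1]:box[3],box[0]:box[2]].astype(float)
    f=lambda p:(np.clip(rend(c,p[0],p[1],p[2],p[3:],box)-g,-60,60)**2).mean()
    p=list(p0)+[.48,40,200,100,.7]
    for k in range(2):p=refine(c,f,p,[2,2,.1,10,20,20,.2])
    print(n,p.round(2),np.degrees(p[2]),f(p))
E
```

```text
[541.23095062 109.91316032 287.46594854] [1.35281561e-04 1.72213129e-01 9.85059696e-01 1.23258300e-04] 0.49326073927897535 61.00687127351145 [-0.17736559 -0.23125288 -0.45321244] 8.85 [ 4.93893307e-01  3.77028898e-01 -3.30189755e-01 -3.46289374e-05
 -8.63212596e-01 -2.41081899e+00]
scene [5.4280e+02 1.1062e+02 4.8000e-01 4.6060e+01 1.9336e+02 1.3387e+02
 6.7000e-01] 27.607432264585317 579.0613508162581
top [ 5.4493e+02  1.1422e+02  1.8000e-01  7.3040e+01  2.1403e+02  2.0470e+02
 -0.0000e+00] 10.133623522135627 712.7003056630023
```

View pics/s2.png

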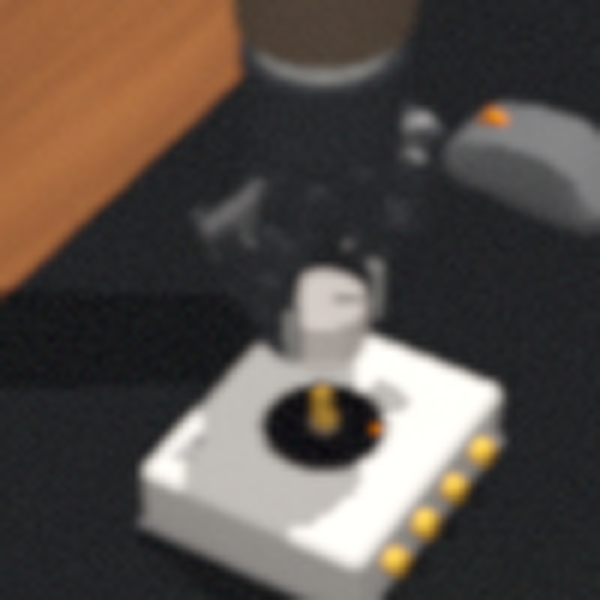

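The scene crop shows the held dial at (330,300) with its index pointing right, the shaft's foot at (322,425) and the orange dot at (376,428). I'll fit these sub-pixel in this one image.

```bash
cat > m.py <<'E'
from fitk import *
import pickle,sys
def discfit(s,box=(255,160,282,182)):
    x0,y0,x1,y1=box;im=s['image'].astype(np.float32)[y0:y1,x0:x1]
    g=im.mean(-1); b=im[...,2]; k=10
    G=cv2.resize(b,None,fx=k,fy=k,interpolation=cv2.INTER_CUBIC)
    m=(G<110).astype(np.uint8)
    cn=max(cv2.findContours(m,cv2.RETR_EXTERNAL,cv2.CHAIN_APPROX_NONE)[0],key=cv2.contourArea)
    h=cn[:,0,:]
    P=np.array([atz(s,(u+.5)/k-.5+x0,(v+.5)/k-.5+y0,52)[:2] for u,v in h])
    r=least_squares(lambda p:np.hypot(P[:,0]-p[0],P[:,1]-p[1])-p[2],[543,109,33],loss='soft_l1').x
    R=np.hypot(*(P-r[:2]).T)-r[2]
    return r,R.std()
if __name__=='__main__':
    s=pickle.load(open('s2.pkl','rb'))
    r,sd=discfit(s);print('disc',r,sd)
    org=lambda i:np.clip(i[...,0]-i[...,2]-25,0,None)
    d=cen(s,(274,168,281,175),org);B=atz(s,*d,52)[:2];q=B-r[:2];print('dot',d,B,np.hypot(*q),np.degrees(np.arctan2(q[1],q[0])))
    print('centre px',proj(s,(*r[:2],52)),'tip px',proj(s,(*r[:2],78)))
    i=s['image'].astype(int);print((i[...,0]-i[...,2])[161:174,262:276])
    z=ctrl.observe()['eef_pos'][2]-176.7
    box=(262,143,279,161)
    p,e=fit(s,(543,108,np.radians(28)),box,(60,190,140,60,1.2,.8),z);print('knob',z,p.round(2),np.degrees(p[2]),e)
    g=s['image'][box[1]:box[3],box[0]:box[2]].mean(-1).astype(int);print(g);print((render(s,*p[:2],z,p[2],p[3:],box)-g).astype(int))
E
python3 m.py
```

```text
disc [544.08967149 108.13666194  31.00955154] 0.6144536614920766
dot (np.float64(277.03990024937656), np.float64(170.96508728179552)) [567.70693409 121.12056344] 26.95100723451432 28.8003753964328
centre px (np.float64(268.3022700563642), np.float64(170.57549462554033)) tip px (np.float64(268.34365609372196), np.float64(164.42975240663884))
[[  8   9   9  10  10  11  10  11  10  11   9   9   9   9]
 [  8   8   9   8   9   9  10  10   8   9   8   9   9   9]
 [  8   8   8   9   8  14  23  21  11   8   8   9   8   9]
 [  8   7   7   8  18  58  87  77  34  10   6   8   9   9]
 [  7   5   4   4  49 104 124 108  65  17   2   3   7   8]
 [  2   2   2   3  44  95 111  96  56  16   0  -1   3   4]
 [ -1  -1   1   0  42  89 106  95  61  23   0   0  -4  -1]
 [ -1  -2   1   0  41  87 106 104  81  38   7  -1  -1   0]
 [ -1  -3   0   2  33  78 106 110  92  50   7  -5   0  -5]
 [ -3  -3  -3   2  21  62  92  97  76  39   9  -1  -1   7]
 [ -5  -6  -1  -1  14  34  53  56  44  17   2  -2  -3   7]
 [ -3  -2  -3   1   1  10  17  20  15   2  -3  -4  -3   1]
 [ -1  -3  -5  -3  -4   0   1   1   0  -1   0  -3
[... 2370 characters left out ...]
8   -3   -7   -8   -7   -5   -3    1    4   12   22
    19    6    9]
 [  58   42   38   16   -3   -7   -7   -7   -4    3    9   11   14   19
    19   15   18]
 [  54   37   33   16    0   -2   -2   -1    0    1    4    6    7    6
   -15  -34  -16]
 [  57   37   32   16   -1   -6   -5   -4   -4   -4   -2    1   -2  -27
   -79 -117 -105]
 [  62   41   33   14   -2   -6   -8   -5   -6   -5   -2   -1  -10  -51
  -115 -166 -170]
 [  52   38   32   14   -1   -6   -7   -6   -6   -5   -1   -4  -28  -76
  -138 -182 -192]
 [   0   12   21    9   -6   -9   -9   -9  -10   -7   -6  -18  -58 -112
  -163 -189 -195]
 [ -66  -32   -9   -9  -15  -16  -17  -17  -18  -17  -19  -38  -88 -144
  -182 -193 -195]]
```

```bash
cat > m2.py <<'E'
from m import *
s=pickle.load(open('s2.pkl','rb'))
z=110.77
box=(262,143,279,161)
v,u=np.mgrid[box[1]:box[3],box[0]:box[2]]
mask=(u>=267)&(u<=276)&(v<=159)&~((v>=154)&(u>=273))&~((v<148)&(u>=275))
for a0 in(25,32):
    p,e=fit(s,(543,108,np.radians(a0)),box,(60,200,155,60,.8,.8),z,mask);print(p.round(2),np.degrees(p[2]),e)
# index line direct: per-column darkness centroid in cols 270..274
im=s['image'].astype(float).mean(-1)
us=np.arange(270,275);vs=[]
for c in us:
    col=im[146:153,c];w=np.clip(min(im[147:149,c].max(),im[151:153,c].max())-col,0,None);w[[0,1]]=0;w[-1]=0
    vs.append((w*np.arange(146,153)).sum()/w.sum())
print(np.round(vs,2));q=np.polyfit(us,vs,1)
a,b=[atz(s,c,np.polyval(q,c),z+28) for c in(270,274)];d=b-a;print('line',np.degrees(np.arctan2(d[1],d[0])),a,b)
E
python3 m2.py
```

```text
[5.4447e+02 1.0802e+02 5.3000e-01 2.9910e+01 2.0420e+02 1.5848e+02
 7.6310e+01 9.2000e-01 8.9000e-01] 30.458372561596853 12.74507861822237
[544.6  107.76   0.59  32.42 204.51 158.2   70.56   0.85   0.89] 33.678979841082445 13.773070321877114
[149.25 149.3  149.28 149.37 149.35]
line 30.017141070511887 [547.91521986 110.57355768 138.77      ] [558.02449154 116.4141816  138.77      ]
```

>>> move_arm(steps=[0, 0, 0, 0.45, 0.15, 0, 0, 0, 0.45, 0, 0, 0, 0, 0, 0, 0, 0, 0, 0.05, 0, 0, 0, 0, 0.05, 0, 0, 0, 0, 0, 0], grip_force=80)

```text
clock: 9.6
eef_pos: [541.8, 110.2, 247.7]
ee_rot: [0.001, 0.183, 0.983, 0.001]
ft_force: [1.5, 1.5, -1.3]
finger_gap: 0.49
grip_force: 82.9
```

```bash
cat > o.py <<'E'
from h import *
s=cam('scene')
o=ctrl.observe()
for k in('eef_pos','ee_rot','ft_force','ft_torque','finger_gap','grip_force','clock'):print(k,np.round(o[k],3))
org=lambda i:np.clip(i[...,0]-i[...,2]-25,0,None)
print('dot',cen(s,(274,168,281,175),org))
E
python3 o.py
```

```text
eef_pos [541.791 110.22  247.644]
ee_rot [0.001 0.183 0.983 0.001]
ft_force [ 1.05   1.132 -0.261]
ft_torque [ 0.203 -0.425 -0.011]
finger_gap 0.495
grip_force 82.929
clock 9.65
dot (np.float64(277.04952830188677), np.float64(170.97877358490567))
```

>>> move_arm(steps=[0, 0.0, 0, 0.05, 0, 0, 0, 0, 0.05, 0, 0, 0, 0, 0, 0])

```text
clock: 10.02
eef_pos: [541.8, 110.3, 243.2]
ee_rot: [0.001, 0.183, 0.983, 0.001]
ft_force: [3.5, 2.6, -1.3]
finger_gap: 0.488
grip_force: 82.9
```

```bash
python3 o.py
```

```text
eef_pos [541.833 110.281 243.262]
ee_rot [0.001 0.183 0.983 0.001]
ft_force [ 3.826  1.244 -0.887]
ft_torque [ 0.495 -1.079 -0.03 ]
finger_gap 0.487
grip_force 82.854
clock 10.075
dot (np.float64(277.0862944162437), np.float64(170.997461928934))
```

>>> move_arm(steps=[0, -0.015, 0.014, 0.05, 0, 0, 0, 0, 0.05, 0, 0, 0, 0, 0.05, 0, 0, 0, 0, 0, 0])

```text
clock: 10.58
eef_pos: [542.2, 110.3, 236.9]
ee_rot: [0.0, 0.183, 0.983, 0.0]
ft_force: [3.6, 1.8, -0.9]
finger_gap: 0.486
grip_force: 82.8
```

```bash
python3 o.py
```

```text
eef_pos [542.18  110.33  236.927]
ee_rot [0.    0.183 0.983 0.   ]
ft_force [ 4.579  1.555 -0.897]
ft_torque [ 0.499 -1.08  -0.049]
finger_gap 0.486
grip_force 82.809
clock 10.625
dot (np.float64(277.18), np.float64(171.00571428571428))
```

>>> move_arm(steps=[0, -0.015, 0.01, 0.03, 0.1, 0, 0, 0, 0.03, 0, 0, 0, 0, 0, 0])

```text
clock: 11.0
eef_pos: [542.6, 110.3, 234.8]
ee_rot: [-0.0, 0.19, 0.982, -0.0]
ft_force: [0.9, 1.0, 2.9]
finger_gap: 0.487
grip_force: 83.0
```

```bash
python3 o.py
```

```text
eef_pos [542.54  110.287 234.818]
ee_rot [-0.     0.19   0.982 -0.   ]
ft_force [1.221 0.428 2.822]
ft_torque [ 0.235 -0.288 -0.06 ]
finger_gap 0.491
grip_force 83.001
clock 11.05
dot (np.float64(277.2164634146341), np.float64(171.0))
```

>>> move_arm(steps=[0, 0, 0, 0.04, 0, 0, 0, 0, 0.04, 0, 0, 0, 0, 0.03, 0, 0, 0, 0, 0, 0], grip_force=100)

```text
clock: 11.55
eef_pos: [542.6, 110.3, 230.9]
ee_rot: [-0.0, 0.19, 0.982, -0.0]
ft_force: [-1.2, 0.7, 5.9]
finger_gap: 0.484
grip_force: 103.1
```

```bash
python3 o.py
```

```text
eef_pos [542.595 110.289 230.87 ]
ee_rot [-0.     0.19   0.982 -0.   ]
ft_force [-0.61  -0.086  6.787]
ft_torque [0.096 0.316 0.012]
finger_gap 0.483
grip_force 103.128
clock 11.6
dot (np.float64(277.24074074074076), np.float64(170.97222222222223))
```

>>> move_arm(steps=[0, 0, 0, 0.04, 0, 0, 0, 0, 0, 0])

```text
clock: 11.85
eef_pos: [542.6, 110.3, 230.6]
ee_rot: [0.0, 0.19, 0.982, -0.0]
ft_force: [-4.5, 0.8, 14.7]
finger_gap: 0.487
grip_force: 104.1
```

>>> move_arm(steps=[0, 0, 0, 0.03, 0, 0, 0, 0, 0, 0, 0, 0, 0, 0, 0])

```text
clock: 12.22
eef_pos: [542.6, 110.3, 230.4]
ee_rot: [0.0, 0.19, 0.982, -0.0]
ft_force: [-5.2, -0.1, 20.1]
finger_gap: 0.483
grip_force: 104.7
```

```bash
python3 o.py
```

```text
eef_pos [542.629 110.348 230.412]
ee_rot [ 0.     0.19   0.982 -0.   ]
ft_force [-5.36  -0.531 20.051]
ft_torque [0.013 1.661 0.021]
finger_gap 0.486
grip_force 104.695
clock 12.275
dot (np.float64(277.27574750830564), np.float64(170.99335548172758))
```

```bash
python3 -c "
from h import *
s=cam('scene');save(s,'s3.png',(215,100,315,200),6)"
```

```text
(no output)
```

View pics/s3.png

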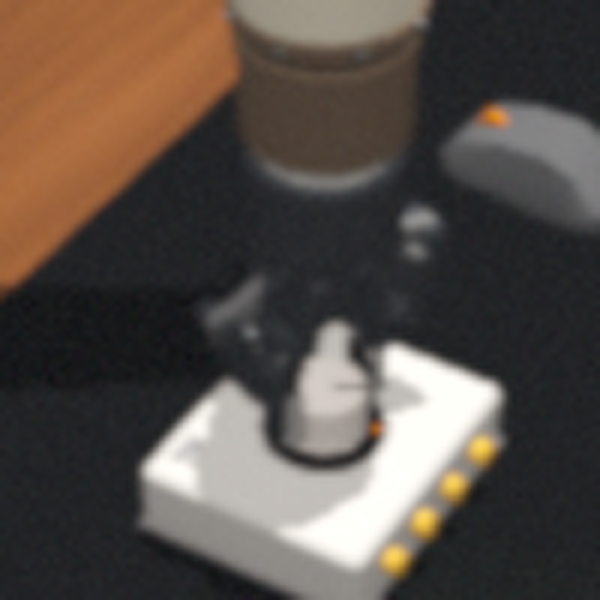

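The dial at (330,405) sits low over the black disc. Its index points towards the orange dot at (376,428), and the dot hasn't moved. Handing in while still pressing.

```bash
python3 -c "
from h import *
print(ctrl.finish_job())"
```

```text
the job is handed in; nothing more can be done
None
```

The dial is home on the D-shaft, flat to flat, and held down against the push switch's stop with about 20 N; the orange dot did not turn in the camera view, and the job is handed in at about 12 s (the hand-in gave no verdict).

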